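Dock the pair of drill handpieces

ROBOT

A 7-joint arm with a two-finger parallel gripper is mounted at the origin on the work surface. World frame = base frame: x ahead of the robot, y to its left, z up, the work surface at z = 0. Lengths are in m, angles in rad, forces in N, time in s.
With the tool pointing down it reaches from about 0.4 to 0.875 m from the base axis. Payload 6.5 kg.
Tool frame: the origin (TCP) lies at the very end of the fingers, on their centre line; the grasp point (between the pads) lies 19 mm behind it (env.hold_point_z is the distance from the TCP to the grasp point, in m); z points along the fingers, x is the direction in which the jaws open and shut, and the axes are right-handed (so a half turn about z gives the same grasp; the last joint's range is limited). The gripper opens to 88 mm and grips with 3 to 60 N. Pads are 18 mm wide; open, the fingers measure 123 mm over their backs; the gripper's body (75 mm by 187 mm) begins 45 mm behind the grasp point.
Start: joints at [-1.362, 0.536, -0.004, 1.538, 0.003, 1.067, -0.071], TCP at [0.176, 0.626, 0.239] pointing down, gripper open.
Joint ranges: [-2.7, 2.7], [-0.37, 2.16], [-1.27, 1.26], [0.24, 2.4], [-1.31, 4.45], [0.19, 1.91], [-2.76, 2.76]. Speed limits (rad/s): [2.39, 2.39, 3.14, 3.14, 3.14, 3.14, 3.14].

INTERFACE

Orientations are given as a rotation vector (axis times angle).
In Python, from cell import env, optics, close_job gives the robot as it stands. The module is installed in compiled form; this text tells all that it offers.
- The arm moves only by the tool carry_out, never from a script. Its argument "steps" is one flat list of numbers, 5 for each row, row after row: the gripper's target within -1 to 1 (shut at 1, half-way at 0, fully open at -1), then the shift along the tool's x, y, z in mm, then the turn about the tool's z in rad. In form: [grip, tx, ty, tz, spin, grip, tx, ty, tz, spin, ...]. A call has 1 to 20 rows; each row is the pose to reach, as a shift and turn from the pose commanded when the call began, along the tool's axes at that moment; what a row does not reach only later rows make up. A row lasts 1/8 s, in which the tool goes at most 62.5 mm and 10.7 degrees, less where a joint would pass 70% of its speed; a pose out of reach is approached as far as the arm can. A call with a gripper value outside its range is refused whole. The fingers move at their own pace and stop on an object; "grip_force" is the grip in N (left out, the last holds). Time passes only in rows, so rows that repeat a pose let the fingers close. It gives the time, the measured TCP pose, the force and the opening at its end, in the units of the state.
- env.state(): the state, without advancing time (a new reading comes with each control period).
- optics.camera(name): name is "side" or "top"; returns the picture (480x640x3 uint8, red, green, blue); there is no depth.
- optics.camera_info(name): a dict with "fx", "fy", "cx", "cy" (pixels), "camera_from_world" (4x4, takes a point from world to camera coordinates). Camera axes: x right, y down, z forward; pixel columns grow to the right and rows downward; lengths in m; the calibration is good to about 2 mm. A picture is of the moment at which its call begins. camera_info takes no time and is no camera call.
- close_job(): hands the job in, once; it reports no verdict.
The state is a dict: "clock": time; "qpos": joint angles; "joint_velocities": joint speeds; "effort": joint torques, N m; "position": TCP position; "orientation": TCP orientation; "wrist_force": force on the tool from outside, world axes, zero at the start; "moment": the same for the moment, N m; "width": finger opening in m.
Only numpy, scipy, OpenCV 4.12 (cv2) and the standard library are available. Lean on these libraries where they do the work, as an engineer would, in place of code of your own. Each camera call takes 0.05 s, during which the arm holds its last target. There are 200 camera calls.

TASK

Put the two cordless nail-drill handpieces on the charging dock as a pair. Slide them together on the mat, pick both up in one grasp (neither may be lifted without the other), set them down gently side by side on the dock's bed, rear ends towards the upright contact plate, letting go only once both rest on it; then push their noses, without forcing, until both rear ends are fully home against the plate, each in front of its own brass contact. Leave the other things where they are.

Things in the scene. Friction and masses are not known exactly. Their poses are not given: they have to be found in the camera images.
- hp_a_mid (a point): One cordless nail-drill handpiece: square aluminium body 24 x 24 x 120 mm with black rear cap, round steel nose 30 mm long (19, then 14 mm across); 150 mm in all, 110 to 220 g. Point at its middle (75 mm from each end, 12 mm above its underside); x to the flat rear end, -x to the nose, z up; centre of mass about 10 mm rearward (+x) of it.
- hp_b_mid (a point): Other cordless nail-drill handpiece: square aluminium body 24 x 24 x 120 mm with black rear cap, round steel nose 30 mm long (19, then 14 mm across); 150 mm in all, 110 to 220 g. Point at its middle (75 mm from each end, 12 mm above its underside); x to the flat rear end, -x to the nose, z up; centre of mass about 10 mm rearward (+x) of it.
- hp_a_rear (a point): centre of the flat rear end of the first handpiece; axes as its middle point
- hp_b_rear (a point): centre of the flat rear end of the second handpiece; axes as its middle point
- hp_a: the first handpiece, origin at the middle of its underside; it lies on the mat and slides easily
- hp_b: the second, identical, origin likewise; it lies on the mat 100 to 118 mm to the -y side of the first, roughly parallel, ends staggered by up to 20 mm
- mat: white paper mat fixed to the table, 270 (x) x 370 (y) x 3 mm thick; origin at the centre of its underside, on the table
- dock: white charging dock, fixed: base 150 x 110 x 14 mm, a post, and a flat bed 64 mm wide (y), from 60 mm in front (-x) to 60 mm behind the origin, no side walls; the contact plate, 64 mm wide, stands 32 mm above the bed at its +x end. The bed was left anywhere from 55 to 90 mm above the table: NOT given here, feel or see it; it is clamped stiffly. Origin: base underside, x to the plate
- dock_plate (a point): point at table level below the middle of the contact plate's front face, which the rear ends must meet; axes as the dock. Two brass contacts, 12 mm across, on the face at y = +12.5 and -12.5 mm, 12 mm above the bed. Docked handpieces have their middles 75 mm in front (-x) of this point; their noses stick out 30 mm past the bed's front edge
- buffer: grey nail buffer block, 95 x 26 x 26 mm, lying across the mat beyond the handpieces' rear ends; loose, origin under its centre; leave it alone
- polish: small square amber polish bottle with black cap, 32 x 32 mm, 68 mm tall, standing on the mat; loose, origin under its centre; leave it alone
- file: flat grey nail file, 165 x 20 x 6 mm, lying along the edge of the mat; loose, origin under its centre; leave it alone
- jar: squat white jar with steel lid, 60 mm across, 50 mm tall, behind the dock; loose, origin under its centre; leave it alone
- dropper: slim glass bottle, 34 mm across, 85 mm tall, beside the dock; loose, origin under its centre; leave it alone
- lotion: clear lotion bottle, 50 mm across, 150 mm tall, at the far side of the table; loose, origin under its centre; leave it alone
Mind the look-alikes: they are no part of the job. What is shaped like the hp_b but purple is not meant.

How it is judged:
On the way, in this order (a step that is already met when the one before it is completed fails the run):
1. both handpieces are off the mat together, held in one grasp (height (world z) of each of hp_a_mid, hp_b_mid above 0.05 m and contact force between the fingers and hp_a above 0.5 N and contact force between the fingers and hp_b above 0.5 N), for 0.2 s.
2. both handpieces rest on the dock while still held (contact force between each of hp_a, hp_b and dock above 0.2 N and contact force between each of hp_a, hp_b and the fingers above 0.2 N), for 0.05 s.
At the end, for the whole second after the job is handed in: Both handpieces lie at rest on the dock's bed, switch side up, along the bed (within about 7 degrees), rear ends within 4 mm of the contact plate, one in front of each brass contact (its centre line within 9 mm of the contact's); either handpiece may be on either side (x of hp_a_rear in the frame of dock_plate between -0.004 and 0.0035 m and angle between the x axis of each of hp_a_mid, hp_b_mid and the x axis of dock_plate, either way round below 0.12 rad and angle between each of hp_a_mid, hp_b_mid's own z axis and vertical below 0.12 rad and z of each of hp_a_mid, hp_b_mid in the frame of dock_plate above 0.06 m and contact force between each of hp_a, hp_b and dock above 0.2 N and linear speed of each of hp_a, hp_b below 0.02 m/s and x of hp_b_rear in the frame of dock_plate between -0.004 and 0.0035 m and ((y of hp_a_mid in the frame of dock_plate between 0.0035 and 0.0215 m and y of hp_b_mid in the frame of dock_plate between -0.0215 and -0.0035 m) or (y of hp_b_mid in the frame of dock_plate between 0.0035 and 0.0215 m and y of hp_a_mid in the frame of dock_plate between -0.0215 and -0.0035 m))); the robot touches nothing.
It fails at once if one handpiece is lifted without the other ((height (world z) of hp_a_mid above 0.055 m and height (world z) of hp_b_mid below 0.03 m) or (height (world z) of hp_b_mid above 0.055 m and height (world z) of hp_a_mid below 0.03 m)).
It fails at once if a handpiece is forced against the dock (over 45 N) (contact force between any of hp_a, hp_b and dock above 45 N).
It fails at once if another thing is moved more than 30 mm (distance of any of buffer, polish, file, jar, dropper, lotion from where it was at the start of the episode above 0.03 m).
It also fails if it takes over 72 s, if anything falls off the work surface, if the arm or the gripper's body presses on something with over 40 N, if the wrist force passes 120 N, or if a joint passes its speed limit or range.

## Working session

There is one attempt and no reset: what is moved stays moved. The work goes in short steps, Python scripts to look and compute and a tool call to move; the robot and the scene stay as the last step left them, time stands still between calls to the robot, and variables do not carry over. Pictures are saved under pics/ and viewed, about 8 in all and at most 12, crops included, and the job is handed in when it is done.

Besides the shell and the picture viewer there is one more tool, called after "Emit:" as name(argument=value, ...) on one line, values as JSON. carry_out: Moves the arm, as the interface text tells. Its arguments: {"type":"object","properties":{"steps":{"type":"array","items":{"type":"number"}},"grip_force":{"type":"number"}},"required":["steps"]}

```bash
mkdir -p pics
cat > h.py <<'E'
import numpy as np, cv2
from cell import env, optics, close_job
def info(n):
    i=optics.camera_info(n); return np.array([[i['fx'],0,i['cx']],[0,i['fy'],i['cy']],[0,0,1]]), np.array(i['camera_from_world'])
def ray(n,u,v,z):
    K,T=info(n); R=T[:3,:3]; t=T[:3,3]; c=-R.T@t; d=R.T@np.linalg.inv(K)@[u,v,1]; return c+d*(z-c[2])/d[2]
def proj(n,p):
    K,T=info(n); q=K@(T[:3,:3]@np.asarray(p)+T[:3,3]); return q[:2]/q[2]
def snap(n,f,box=None,s=1):
    im=optics.camera(n)[:,:,::-1]
    if box: x0,y0,x1,y1=box; im=im[y0:y1,x0:x1]
    im=cv2.resize(im,None,fx=s,fy=s,interpolation=cv2.INTER_CUBIC); cv2.imwrite('pics/'+f,im); return im
E
python3 - <<'E'
from h import *
a=snap('top','t0.png');b=snap('side','s0.png')
for n in('top','side'):
    K,T=info(n);print(n,K[0],K[1,2],-T[:3,:3].T@T[:3,3],T[:3,:3].round(2).tolist())
print({k:np.round(v,3) for k,v in env.state().items()},env.hold_point_z)
E
```

```text
top [513.49187515   0.         314.58740525] 234.78074440062304 [ 0.40184042 -0.09059936  1.24477835] [[0.02, -1.0, -0.02], [-0.99, -0.02, -0.11], [0.11, 0.02, -0.99]]
side [537.56933545   0.         316.27230474] 240.70359146910093 [1.10295135 0.78739153 0.79780352] [[-0.84, 0.54, 0.0], [0.31, 0.49, -0.82], [-0.44, -0.69, -0.58]]
{'clock': np.float64(0.1), 'qpos': array([-1.362,  0.537, -0.004,  1.539,  0.003,  1.067, -0.071]), 'joint_velocities': array([ 0.   , -0.002,  0.001, -0.004,  0.001,  0.001, -0.002]), 'effort': array([ 2.0000e-03, -5.7208e+01,  9.9400e-01, -2.5223e+01, -5.6000e-02,
        1.3000e-02,  0.0000e+00]), 'position': array([0.176, 0.625, 0.238]), 'orientation': array([ 2.504e+00,  1.896e+00, -2.000e-03]), 'wrist_force': array([-0.464,  0.118, -0.875]), 'moment': array([-0.018,  0.003,  0.003]), 'width': np.float64(0.088)} 0.0187
```

View pics/t0.png

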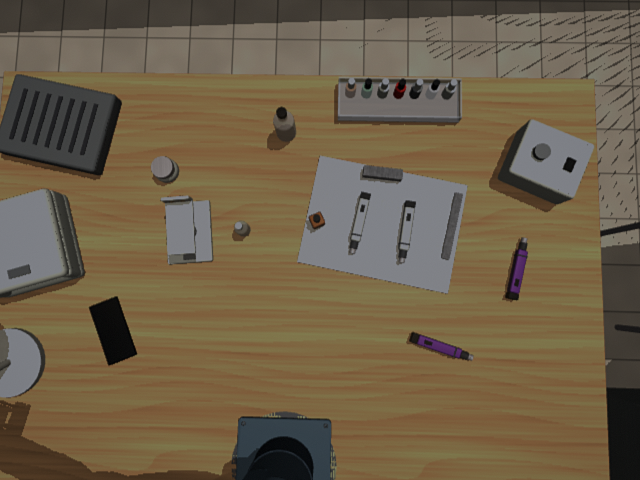

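View pics/s0.png

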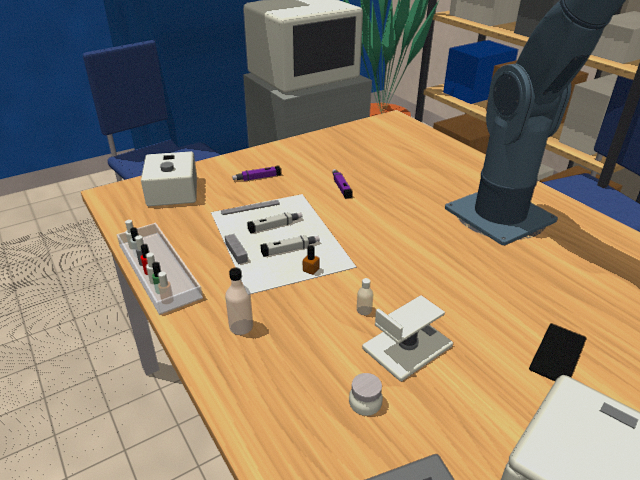

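The top view shows the white/aluminium handpieces on the mat at about (360,222) and (407,231), noses down-image (towards the robot). Look-alikes are the purple ones at (517,268) and (440,346), both off the mat, so I reject them. The dock is at (188,232), with the plate at its upper edge (178,199). Other things: buffer (382,173), polish (317,220), file (453,226), dropper (241,229), jar (165,168), lotion (284,125).

Run:
```python
from h import *
snap('top','t1.png',(295,150,475,295),4.4)
a=snap('top','t2.png',(155,185,255,275),4)
b=snap('side','s2.png',(355,290,460,380),4)
a=cv2.resize(a,(400,360));b=cv2.resize(b,(400,343))
c=np.zeros((360,800,3),np.uint8);c[:,:400]=a;c[:343,400:]=b;cv2.imwrite('pics/c2.png',c)
```

```text
(no output)
```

View pics/t1.png

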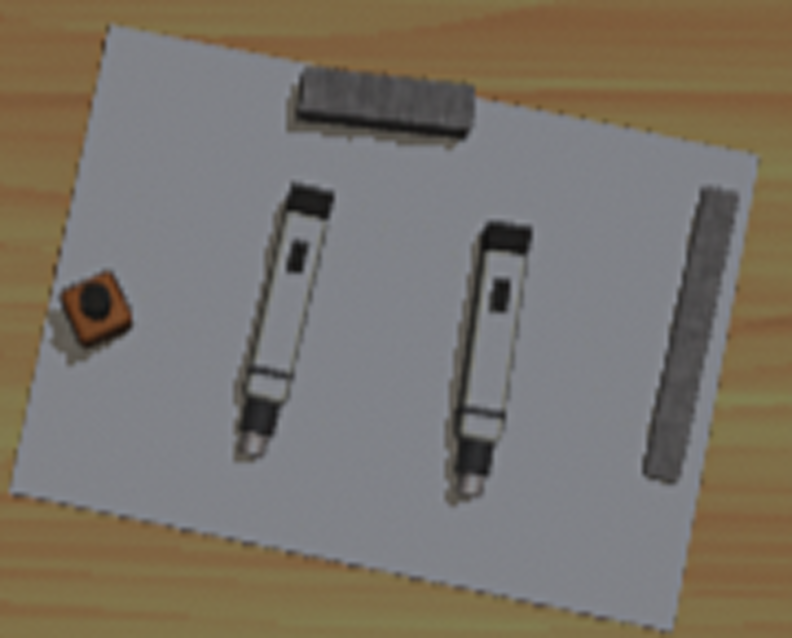

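View pics/c2.png

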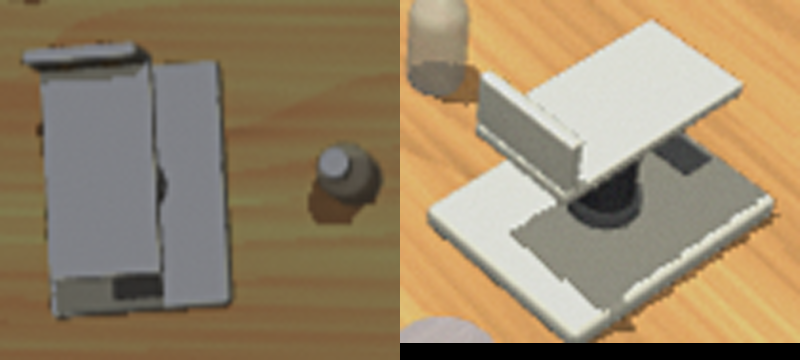

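```bash
cat > m.py <<'E'
from h import *
def tri(a,b):
    A=[]
    for n,(u,v) in(('top',a),('side',b)):
        K,T=info(n);P=K@T[:3];A+= [u*P[2]-P[0],v*P[2]-P[1]]
    A=np.array(A);return np.linalg.lstsq(A[:,:3],-A[:,3],rcond=None)[0]
E
python3 - <<'E'
from m import *
T=lambda x,y:(295+x/4.4-.4,150+y/4.4-.4)
for n,rl,rr,t in(('A',(291,184),(334,190),(250,458)),('B',(485,223),(532,229),(467,498))):
    a,b=ray('top',*T(*rl),.027),ray('top',*T(*rr),.027);r=(a+b)/2;k=ray('top',*T(*t),.015);d=r-k
    print(n,'rear',r.round(4),'tip',k.round(4),'len',np.hypot(*d[:2]).round(4),'wid',np.hypot(*(a-b)[:2]).round(4),'yaw',np.arctan2(d[1],d[0]).round(3),'mid',((r+k)/2).round(4))
for nm,p in(('polish',(97,300)),('buffer',(385,95)),('file l',(660,470)),('file u',(720,190)),('matTL',(110,25)),('matTR',(757,155)),('matBL',(12,492)),('matBR',(672,630))): print(nm,ray('top',*T(*p),.003).round(3))
D=lambda x,y:(155+x/4-.4,185+y/4-.4)
S=lambda x,y:(355+(x-400)/3.81-.4,290+y/3.81-.4)
fl=tri(D(48,278),S(742,90));fr=tri(D(160,272),S(653,20));print('bed front +y',fl.round(4),'-y',fr.round(4))
pl=tri(D(25,64),S(580,147));pr=tri(D(136,58),S(483,73));print('plate top',pl.round(4),pr.round(4))
print('base',[ray('top',*D(*p),.014).round(4) for p in((218,62),(230,303),(55,315))])
print('dropper',ray('top',*D(333,167),.085).round(4))
E
```

```text
A rear [ 0.6439 -0.1812  0.027 ] tip [ 0.4956 -0.1501  0.015 ] len 0.1515 wid 0.0237 yaw -0.207 mid [ 0.5697 -0.1657  0.021 ]
B rear [ 0.6244 -0.288   0.027 ] tip [ 0.4765 -0.268   0.015 ] len 0.1492 wid 0.0256 yaw -0.134 mid [ 0.5505 -0.278   0.021 ]
polish [ 0.583 -0.064  0.003]
buffer [ 0.702 -0.223  0.003]
file l [ 0.495 -0.375  0.003]
file u [ 0.651 -0.409  0.003]
matTL [ 0.739 -0.068  0.003]
matTR [ 0.672 -0.429  0.003]
matBL [ 0.475 -0.02   0.003]
matBR [ 0.408 -0.381  0.003]
bed front +y [0.4798 0.274  0.0839] -y [0.484  0.2101 0.0856]
plate top [0.598  0.2841 0.1143] [0.6041 0.2204 0.1146]
base [array([0.6189, 0.199 , 0.014 ]), array([0.472 , 0.1847, 0.014 ]), array([0.4623, 0.2904, 0.014 ])]
dropper [0.547  0.1134 0.085 ]
```

```bash
cat > go.py <<'E'
import sys
from scipy.spatial.transform import Rotation as Ro
from h import *
def go(*tg):
    s=env.state();R=Ro.from_rotvec(s['orientation']).as_matrix();yaw=np.arctan2(R[1,0],R[0,0])
    print('at',s['position'].round(4),'yaw',yaw.round(3),'tilt z',R[:,2].round(4),'w',round(s['width'],4),'F',s['wrist_force'].round(1),'t',round(s['clock'],2))
    for t in tg:
        d=R.T@(np.array(t[:3])-s['position'])*1000;print(t,'->',d.round(1),'spin',round(-(t[3]-yaw),3))
E
python3 -c "
from go import *
go((.5,.3,.25,1.437),(.5565,-.279,.12,1.437),(.5565,-.279,.0065,1.437))"
```

```text
at [0.1763 0.6254 0.2383] yaw 1.296 tilt z [-1.e-04 -7.e-04 -1.e+00] w 0.0882 F [ 0.3  0.1 -0.1] t 0.25
(0.5, 0.3, 0.25, 1.437) -> [-225.4  399.8  -11.5] spin -0.141
(0.5565, -0.279, 0.12, 1.437) -> [-767.2  611.2  118.9] spin -0.141
(0.5565, -0.279, 0.0065, 1.437) -> [-767.1  611.2  232.4] spin -0.141
```

Emit:
carry_out(steps=[-1,-225,400,-12,-0.14,-1,-225,400,-12,-0.14,-1,-225,400,-12,-0.14,-1,-225,400,-12,-0.14,-1,-225,400,-12,-0.14,-1,-225,400,-12,-0.14,-1,-225,400,-12,-0.14,-1,-225,400,-12,-0.14,-1,-767,611,119,-0.14,-1,-767,611,119,-0.14,-1,-767,611,119,-0.14,-1,-767,611,119,-0.14,-1,-767,611,119,-0.14,-1,-767,611,119,-0.14,-1,-767,611,119,-0.14,-1,-767,611,119,-0.14,-1,-767,611,119,-0.14,-1,-767,611,119,-0.14,-1,-767,611,119,-0.14,-1,-767,611,119,-0.14], grip_force=15)

```text
clock: 2.75
position: [0.5566, -0.277, 0.1196]
orientation: [-2.364, -2.067, -0.001]
wrist_force: [0.6, 0.2, 0.1]
width: 0.0883
```

```bash
python3 -c "
from go import *
go((.5565,-.279,.12,1.437),(.5565,-.279,.0065,1.437))
snap('side','s3.png',(190,120,390,290),4)"
```

```text
at [ 0.5566 -0.277   0.1196] yaw 1.437 tilt z [-1.0e-04  1.1e-03 -1.0e+00] w 0.0883 F [0.6 0.2 0.1] t 2.75
(0.5565, -0.279, 0.12, 1.437) -> [-2.   0.2 -0.4] spin 0.0
(0.5565, -0.279, 0.0065, 1.437) -> [ -2.1   0.2 113.1] spin 0.0
```

View pics/s3.png

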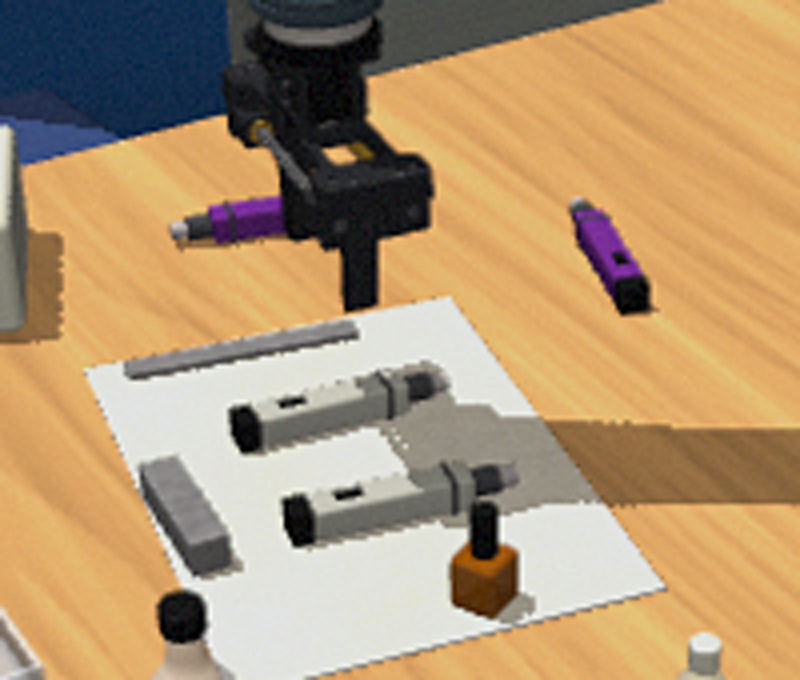

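Emit:
carry_out(steps=[-1,-2,0,60,0,-1,-2,0,100,0,-1,-2,0,112,0,-1,-2,0,113,0,1,-2,0,113,0,1,-2,0,113,0,1,-2,0,113,0,1,-2,0,113,0,1,-2,0,113,0,1,-2,0,113,0,1,-2,0,113,0,1,-2,0,113,0], grip_force=10)

```text
clock: 4.3
position: [0.5561, -0.2803, 0.0067]
orientation: [-2.366, -2.067, -0.0]
wrist_force: [0.2, 0.6, -0.7]
width: 0.0237
```

```bash
python3 -c "
from go import *
go((.5603+.006,-.2102-.0012,.0065,1.364),)"
```

```text
at [ 0.5561 -0.2803  0.0067] yaw 1.436 tilt z [-1.e-04  1.e-04 -1.e+00] w 0.0237 F [ 0.2  0.6 -0.7] t 4.3
(0.5663, -0.2114, 0.0065, 1.364) -> [69.6  0.9  0.2] spin 0.072
```

Emit:
carry_out(steps=[1,10,0,0,0.01,1,20,0,0,0.02,1,30,0,0,0.03,1,40,0,0,0.045,1,50,0,0,0.06,1,60,1,0,0.07,1,66,1,0,0.072,1,66,1,0,0.072,0.36,66,1,0,0.072,0.36,66,1,0,0.072,0.36,66,1,0,0.072])

```text
clock: 5.68
position: [0.566, -0.2155, 0.0068]
orientation: [2.439, 1.98, 0.0]
wrist_force: [0.5, 0.4, -0.7]
width: 0.028
```

```bash
python3 -c "
from go import *
go((.5603+.006,-.2102-.0012,.0065,1.364),)
snap('top','t4.png',(310,150,460,260),5.3)"
```

```text
at [ 0.566  -0.2155  0.0068] yaw 1.364 tilt z [ 3.e-04 -2.e-04 -1.e+00] w 0.028 F [ 0.5  0.4 -0.7] t 5.67
(0.5663, -0.2114, 0.0065, 1.364) -> [ 4.1 -0.5  0.3] spin -0.0
```

View pics/t4.png

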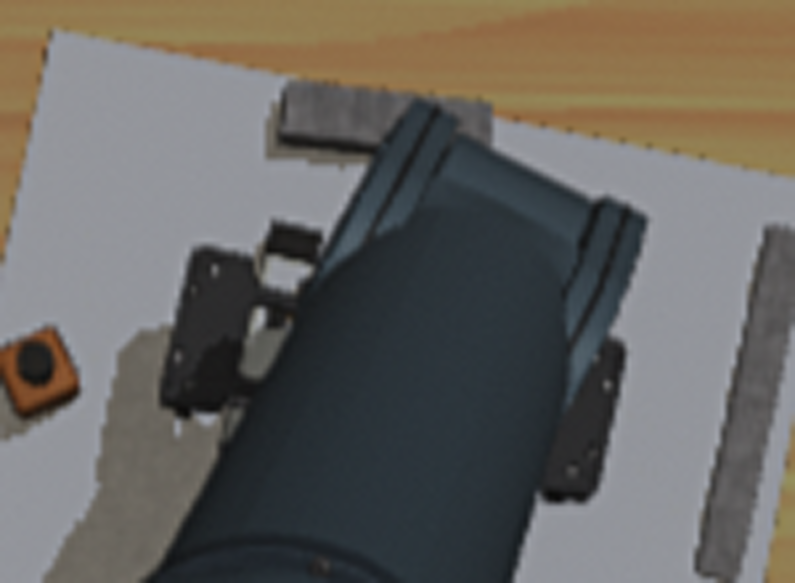

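Emit:
carry_out(steps=[0.36,0,0,-15,0,0.36,0,0,-55,0,-1,23,4,-55,0,-1,23,4,-55,0,-1,23,4,-55,0,-1,23,4,-55,0,-1,23,4,-55,0])

```text
clock: 6.6
position: [0.5741, -0.1941, 0.0615]
orientation: [-2.44, -1.979, 0.001]
wrist_force: [1.0, -0.5, -1.1]
width: 0.0762
```

```bash
python3 -c "
from go import *
go((.5603+.006,-.2102-.0012,.0065,1.364),)
snap('side','s5.png',(220,160,340,250),6.6)
p=env.state()['position']
X=np.array([np.cos(1.364),np.sin(1.364),0])
for q in(-44,44): 
  u=proj('side',p+X*q/1000);print(q,u,(u-[220,160])*6.6)"
```

```text
at [ 0.5741 -0.1941  0.0615] yaw 1.363 tilt z [-7.e-04 -2.e-04 -1.e+00] w 0.0762 F [ 1.  -0.5 -1.1] t 6.6
(0.5663, -0.2114, 0.0065, 1.364) -> [-18.5  -4.   55. ] spin -0.001
-44 [277.42977667 215.08295845] [379.03652605 363.54752575]
44 [288.23949665 233.48111183] [450.38067789 484.97533811]
```

View pics/s5.png

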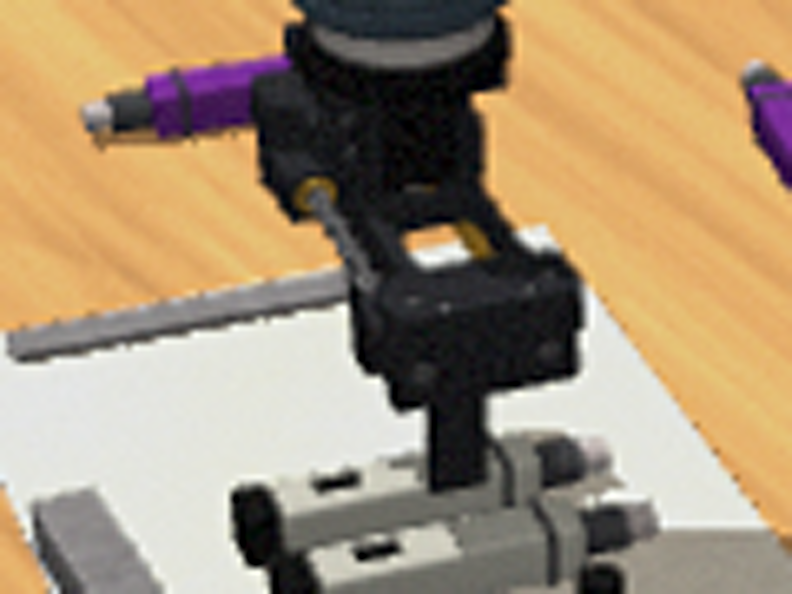

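```bash
python3 -c "
from go import *
p=env.state()['position']
Y=1.363;X=np.array([np.cos(Y),np.sin(Y),0]);V=np.array([X[1],-X[0],0])
S=lambda x,y:(220+x/6.6-.4,160+y/6.6-.4)
for n,q in(('A rear near',(318,578)),('A near',(465,527)),('A rear far top',(272,562)),('B rear near',(280,517)),('B near edge',(420,468)),('B rear far',(234,490))):
  r=ray('side',*S(*q),.027);d=(r-p)*1000;print(n,r.round(4),'tx',(d@X).round(1),'ty',(d@V).round(1))
"
```

```text
A rear near [ 0.6306 -0.1703  0.027 ] tx 34.8 ty 50.4
A near [ 0.5682 -0.1697  0.027 ] tx 22.5 ty -10.9
A rear far top [ 0.6403 -0.1884  0.027 ] tx 19.1 ty 63.5
B rear near [ 0.6242 -0.2127  0.027 ] tx -8.0 ty 52.8
B near edge [ 0.563  -0.2132  0.027 ] tx -21.2 ty -7.0
B rear far [ 0.6306 -0.2381  0.027 ] tx -31.5 ty 64.3
```

Emit:
carry_out(steps=[-1,0,0,0,0,-1,0,0,0,0,-1,0,0,25,0,-1,0,0,40,0,-1,0,0,50,0,-1,0,0,55,0,-1,0,0,55,0], grip_force=30)

```text
clock: 7.52
position: [0.5746, -0.1934, 0.0067]
orientation: [-2.439, -1.98, 0.0]
wrist_force: [-0.6, -0.3, 0.3]
width: 0.0879
```

No vertical force, so the fingers straddle both. Closing.

Emit:
carry_out(steps=[0,0,0,0,0,0,0,0,0,0,0,0,0,0,0,0,0,0,0,0,1,0,0,0,0,1,0,0,0,0,1,0,0,0,0,1,0,0,0,0,1,0,0,0,0,1,0,0,0,0,1,0,0,0,0])

```text
clock: 8.9
position: [0.5748, -0.1936, 0.007]
orientation: [2.438, 1.98, 0.0]
wrist_force: [-0.4, 0.3, 4.7]
width: 0.0475
```

```bash
python3 -c "
from go import *
go((.5603+.006,-.2102-.0012,.0065,1.364),)
snap('side','s6.png',(220,160,340,250),6.6)"
```

```text
at [ 0.5748 -0.1936  0.007 ] yaw 1.364 tilt z [ 6.e-04 -3.e-04 -1.e+00] w 0.0475 F [-0.4  0.3  4.7] t 8.9
(0.5663, -0.2114, 0.0065, 1.364) -> [-19.1  -4.7   0.5] spin -0.0
```

View pics/s6.png

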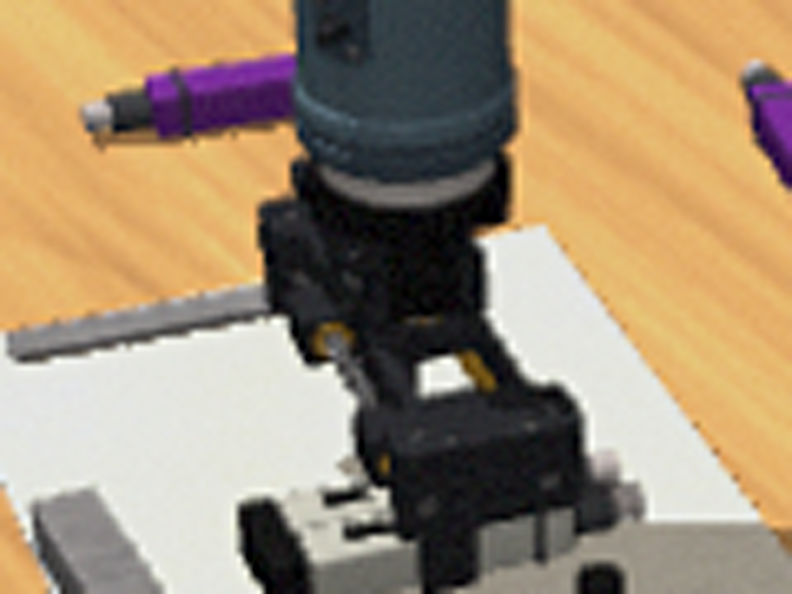

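Emit:
carry_out(steps=[1,0,0,-8,0,1,0,0,-18,0,1,0,0,-30,0,1,0,0,-45,0,1,0,0,-60,0,1,0,0,-80,0,1,0,0,-100,0,1,0,0,-120,0,1,0,0,-140,0,1,0,0,-155,0,1,0,0,-160,0,1,0,0,-160,0])

```text
clock: 10.45
position: [0.5745, -0.1933, 0.1668]
orientation: [-2.439, -1.98, -0.0]
wrist_force: [0.1, 0.9, -3.4]
width: 0.0473
```

```bash
python3 -c "
from go import *
go((.5268,.2461,.167,1.66),(.5268,.2461,.120,1.66))"
```

```text
at [ 0.5745 -0.1933  0.1668] yaw 1.364 tilt z [ 0.e+00  1.e-04 -1.e+00] w 0.0473 F [ 0.1  0.9 -3.4] t 10.45
(0.5268, 0.2461, 0.167, 1.66) -> [ 4.203e+02 -1.369e+02 -2.000e-01] spin -0.296
(0.5268, 0.2461, 0.12, 1.66) -> [ 420.3 -136.9   46.8] spin -0.296
```

Emit:
carry_out(steps=[1,15,-5,0,-0.01,1,40,-13,0,-0.03,1,70,-23,0,-0.05,1,100,-33,0,-0.07,1,130,-42,0,-0.09,1,160,-52,0,-0.11,1,190,-62,0,-0.13,1,220,-72,0,-0.15,1,250,-81,0,-0.17,1,280,-91,0,-0.19,1,310,-101,0,-0.21,1,340,-111,0,-0.235,1,370,-121,0,-0.26,1,395,-129,0,-0.28,1,412,-134,0,-0.29,1,420,-137,0,-0.296,1,420,-137,0,-0.296,1,420,-137,0,-0.296])

```text
clock: 12.7
position: [0.5271, 0.2443, 0.1667]
orientation: [2.122, 2.316, -0.001]
wrist_force: [0.7, 0.1, -4.0]
width: 0.0477
```

```bash
python3 -c "
from go import *
go((.5268,.2461,.105,1.66),(.5268,.2461,.095,1.66))
a=snap('side','s7.png',(350,250,470,385),4.4)
b=snap('top','t7.png',(150,180,225,280),6)
print(a.shape,b.shape)
c=np.zeros((600,800,3),np.uint8);b=b[:,:800-a.shape[1]];c[:a.shape[0],:a.shape[1]]=a;c[:b.shape[0],a.shape[1]:a.shape[1]+b.shape[1]]=b;cv2.imwrite('pics/c7.png',c)"
```

```text
at [0.5271 0.2443 0.1667] yaw 1.658 tilt z [ 0.e+00 -9.e-04 -1.e+00] w 0.0477 F [ 0.7  0.1 -4. ] t 12.7
(0.5268, 0.2461, 0.105, 1.66) -> [ 1.9 -0.1 61.7] spin -0.002
(0.5268, 0.2461, 0.095, 1.66) -> [ 1.9 -0.1 71.7] spin -0.002
(594, 528, 3) (600, 450, 3)
```

View pics/c7.png

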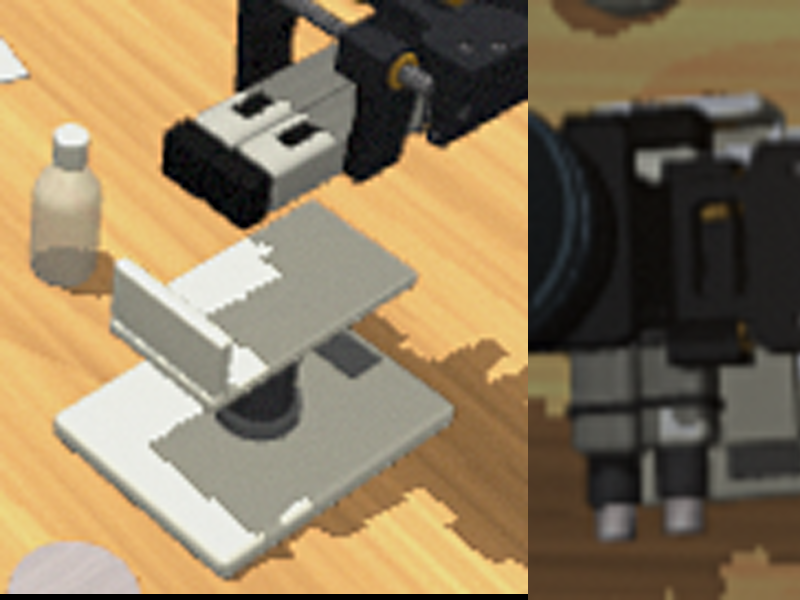

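```bash
python3 -c "
from go import *
S=lambda x,y:(350+x/4.4-.4,250+y/4.4-.4)
D=np.array([.996,.0899,0]);E=np.array([-.0899,.996,0]);P=np.array([.6015,.2528,0])
for n,q,z in(('rear far top',(184,120),.1867),('rear near top',(268,183),.1867),('rear near bot',(246,228),.1627),('rear far bot',(165,170),.1627),('plate top far',(116,258),.115),('plate top near',(232,345),.115),('bed front far',(310,202),.083),('bed front near',(417,276),.083)):
  r=ray('side',*S(*q),z);d=(r-P)*1000;print(n,r.round(4),'x',(d@D).round(1),'y',(d@E).round(1))
"
```

```text
rear far top [0.5835 0.2268 0.1867] x -20.3 y -24.3
rear near top [0.5803 0.2753 0.1867] x -19.1 y 24.3
rear near bot [0.5854 0.2717 0.1627] x -14.3 y 20.2
rear far bot [0.5904 0.2262 0.1627] x -13.4 y -25.5
plate top far [0.6057 0.2181 0.115 ] x 1.1 y -34.9
plate top near [0.5977 0.2847 0.115 ] x -1.0 y 32.1
bed front far [0.4841 0.2089 0.083 ] x -120.9 y -33.2
bed front near [0.4772 0.2716 0.083 ] x -122.1 y 29.9
```

```bash
python3 -c "
from go import *
s=env.state();p=s['position'];R=Ro.from_rotvec(s['orientation']).as_matrix();X=R[:,0];V=R[:,1].copy()
Z=np.array([0,0,1.])
for pitch in(-.1,0,.1,.2):
  c=p+Z*.008; f=V*np.cos(pitch)+Z*np.sin(pitch); u=-V*np.sin(pitch)+Z*np.cos(pitch)
  S=lambda q:((proj('side',q)-[350,250]+.4)*4.4).round(0)
  T=lambda q:((proj('top',q)-[150,180]+.4)*6+[528,0]).round(0)
  r=lambda a,b,h:c+f*a+X*b+u*h
  print(pitch,'far top',S(r(.065,-.024,.012)),'near top',S(r(.065,.024,.012)),'near bot',S(r(.065,.024,-.012)),'far bot',S(r(.065,-.024,-.012)),'near bot @20mm',S(r(.02,.024,-.012)),'tips',T(r(-.085,.012,0)),T(r(-.085,-.012,0)))
"
```

```text
-0.1 far top [160. 141.] near top [245. 203.] near bot [243. 246.] far bot [160. 183.] near bot @20mm [322. 193.] tips [607. 537.] [676. 533.]
0 far top [163. 128.] near top [248. 190.] near bot [242. 235.] far bot [159. 173.] near bot @20mm [320. 191.] tips [614. 539.] [683. 535.]
0.1 far top [167. 114.] near top [252. 176.] near bot [242. 224.] far bot [158. 162.] near bot @20mm [319. 188.] tips [622. 539.] [690. 535.]
0.2 far top [172. 100.] near top [258. 161.] near bot [243. 212.] far bot [159. 149.] near bot @20mm [318. 185.] tips [629. 537.] [696. 532.]
```

Emit:
carry_out(steps=[1,1,0,20,0,1,1,0,40,0,1,1,0,55,0,1,1,0,65,0,1,1,0,71,0,1,1,0,74,0,1,1,0,74,0,1,1,0,74,0])

```text
clock: 13.8
position: [0.5269, 0.2469, 0.0931]
orientation: [2.12, 2.318, 0.001]
wrist_force: [0.0, -0.1, -3.0]
width: 0.0475
```

Emit:
carry_out(steps=[1,0,0,1,0,1,0,0,2,0,1,0,0,2,0])

```text
clock: 14.18
position: [0.5267, 0.2468, 0.0909]
orientation: [2.12, 2.318, 0.0]
wrist_force: [-1.1, -0.2, -1.1]
width: 0.0477
```

Emit:
carry_out(steps=[1,0,0,0.5,0,1,0,0,1,0,1,0,0,1,0])

```text
clock: 14.55
position: [0.5267, 0.2468, 0.0909]
orientation: [-2.12, -2.318, -0.0]
wrist_force: [-4.5, -2.3, 9.6]
width: 0.0475
```

Emit:
carry_out(steps=[1,0,0,0.5,0,1,0,0,1,0,1,0,0,1,0])

```text
clock: 14.92
position: [0.5268, 0.2469, 0.0909]
orientation: [-2.12, -2.318, -0.001]
wrist_force: [-7.3, -3.1, 19.9]
width: 0.0477
```

Emit:
carry_out(steps=[1,0,0,-1,0,1,0,0,-1,0,1,0,0,-1,0])

```text
clock: 15.3
position: [0.5268, 0.2468, 0.0909]
orientation: [-2.12, -2.318, -0.001]
wrist_force: [-3.9, -2.3, 9.7]
width: 0.0474
```

Emit:
carry_out(steps=[-0.3,0,0,0,0,-0.6,0,0,0,0,-0.6,0,0,0,0,-0.6,0,0,0,0,-0.6,0,0,-10,0,-0.6,0,0,-35,0,-0.6,0,0,-70,0,-0.6,0,0,-110,0,-0.6,0,-60,-150,0,-0.6,0,-120,-150,0,-0.6,0,-120,-150,0])

```text
clock: 16.68
position: [0.4035, 0.2357, 0.2405]
orientation: [-2.116, -2.32, 0.001]
wrist_force: [1.0, -0.2, 0.4]
width: 0.0702
```

```bash
python3 -c "
from go import *
go((.5268,.2461,.105,1.66))
a=snap('side','s8.png',(350,250,470,385),4.4)
b=snap('top','t8.png',(150,180,225,280),6)
c=np.zeros((600,800,3),np.uint8);b=b[:,:272];c[:594,:528]=a;c[:,528:]=b;cv2.imwrite('pics/c8.png',c)"
```

```text
at [0.4035 0.2357 0.2405] yaw 1.663 tilt z [-1.4e-03  2.0e-04 -1.0e+00] w 0.0702 F [ 1.  -0.2  0.4] t 16.68
(0.5268, 0.2461, 0.105, 1.66) -> [ -1.  123.9 135.3] spin 0.003
```

View pics/c8.png

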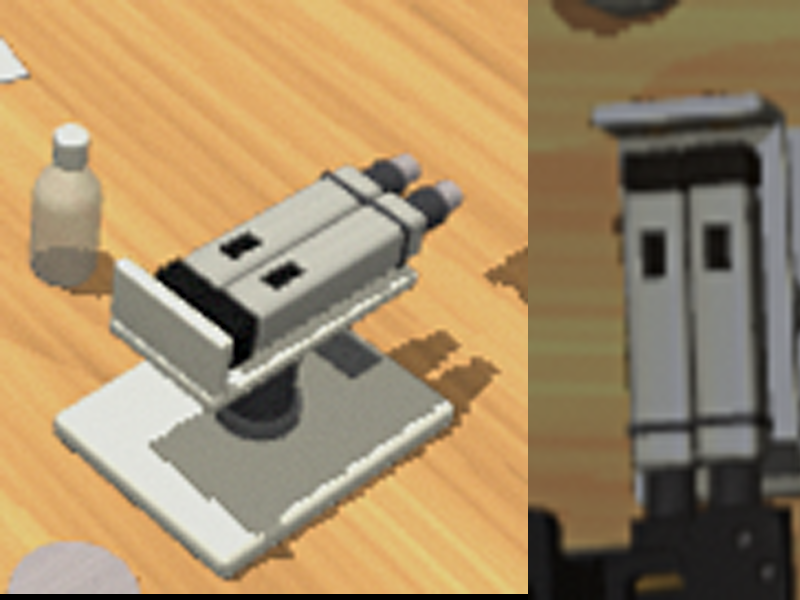

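Emit:
carry_out(steps=[0.77,0,0,0,0,0.77,0,0,0,0,0.77,0,0,0,0,0.77,0,0,50,0,0.77,0,0,100,0,0.77,0,0,140,0,0.77,0,0,152,0,0.77,0,10,152,0,0.77,0,20,152,0,0.77,0,26,152,0,0.77,0,26,152,0])

```text
clock: 18.15
position: [0.4341, 0.2387, 0.0885]
orientation: [2.12, 2.317, 0.003]
wrist_force: [-0.4, 0.2, -1.1]
width: 0.0099
```

Emit:
carry_out(steps=[0.77,0,2,0,0,0.77,0,4,0,0,0.77,0,6,0,0,0.77,0,7,0,0,0.77,0,8,0,0,0.77,0,8,0,0])

```text
clock: 18.9
position: [0.4411, 0.239, 0.0876]
orientation: [2.12, 2.318, 0.0]
wrist_force: [-2.4, 0.6, -1.3]
width: 0.0099
```

Emit:
carry_out(steps=[0.77,0,1,0,0,0.77,0,2,0,0,0.77,0,2,0,0])

```text
clock: 19.27
position: [0.4412, 0.239, 0.0876]
orientation: [-2.118, -2.318, 0.005]
wrist_force: [-8.3, -0.5, 6.1]
width: 0.0102
```

Emit:
carry_out(steps=[0.77,0,1,0,0,0.77,0,2,0,0,0.77,0,2,0,0])

```text
clock: 19.65
position: [0.4413, 0.239, 0.0874]
orientation: [-2.116, -2.317, 0.01]
wrist_force: [-14.7, -2.1, 12.1]
width: 0.0102
```

Emit:
carry_out(steps=[0.77,0,1,0,0,0.77,0,1,0,0])

```text
clock: 19.9
position: [0.4413, 0.239, 0.0874]
orientation: [-2.115, -2.317, 0.012]
wrist_force: [-17.1, -3.0, 14.3]
width: 0.0102
```

Emit:
carry_out(steps=[0.77,0,-5,0,0,0.77,0,-15,0,0,0.77,0,-35,-10,0,0.77,0,-35,-10,0])

```text
clock: 20.4
position: [0.4109, 0.2366, 0.0982]
orientation: [2.119, 2.319, 0.002]
wrist_force: [0.5, -0.3, 0.2]
width: 0.0104
```

```bash
python3 -c "
from go import *
go((.5268,.2461,.105,1.66))
a=snap('side','s9.png',(360,270,440,370),6)
b=snap('top','t9.png',(160,190,205,250),7)
print(a.shape,b.shape)
c=np.zeros((600,800,3),np.uint8);c[:600,:480]=a;c[:420,480:795]=b;cv2.imwrite('pics/c9.png',c)"
```

```text
at [0.4109 0.2366 0.0982] yaw 1.661 tilt z [ 1.1e-03  7.0e-04 -1.0e+00] w 0.0104 F [ 0.5 -0.3  0.2] t 20.4
(0.5268, 0.2461, 0.105, 1.66) -> [ -1.  116.3  -6.7] spin 0.001
(600, 480, 3) (420, 315, 3)
```

View pics/c9.png

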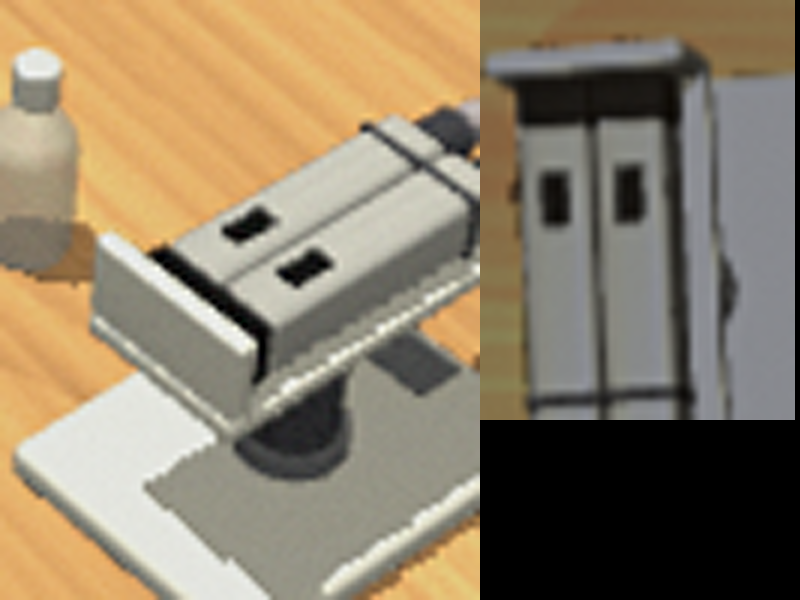

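```bash
python3 -c "
from h import *
close_job();print(env.state()['clock'])"
```

```text
the job is handed in; nothing more can be done
the job is handed in; nothing more can be done
```

The two handpieces are on the charging dock as a pair, and I handed the job in at about 20.4 s. The hand-in reported no verdict.

- **Pairing and lift:** I dragged the second handpiece next to the first on the mat. I then closed on both in one 30 N grasp (width 47.5 mm) and lifted them together. The weight reading was about 3.4 N.
- **Setting down:** I lowered them until the bed pushed back, which put the bed about 87 mm above the table. The peak wrist force was about 20 N. I eased off to about 10 N before opening the fingers.
- **Docking:** I pushed both noses until they stopped moving. By then I was pressing with about 17 N along the bed and 14 N upward. I did not establish where the upward part came from. I then backed the fingers about 30 mm clear.

**Last checks:** The final side and top views show both handpieces flat on the bed, switch side up, with their rear caps flush against the plate and no gap visible. The pair sits about 3 mm off the plate's centre line, where up to 9 mm is allowed.

**Disagreements:** The camera estimate of the plate position leaves a gap of about 2 mm, but the hard stop and the pictures say they are home. The bed measured 83–85 mm high by camera and 87 mm by touch. I did not measure the other objects again, but nothing pointed to a contact with them.

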